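# Close the grinding jar and hold its carrier over the code scanner

## Robot

A 7-joint arm with a two-finger parallel gripper is mounted at the origin on the work surface. World frame = base frame: x ahead of the robot, y to its left, z up, the work surface at z = 0. Lengths are in mm, angles in rad, forces in N, time in s.
With the tool pointing down it reaches from about 400 to 875 mm from the base axis. Payload 4.4 kg.
Tool frame: the origin (TCP) lies midway between the tips of the shut fingers; the grasp point (between the pads) lies 19 mm behind it; z points along the fingers, y is the line along which they close (so a half turn about z gives the same grasp; the last joint's range is limited). The gripper opens to 85 mm and grips with 20 to 120 N. Pads are 22 mm wide; open, the fingers measure 114 mm over their backs; the gripper's body (76 mm by 85 mm) begins 54 mm behind the grasp point. The pads swing forward as they close: fully open they stand 13 mm farther back than shut.
Start: joints at [1.145, 0.628, 0.038, 1.517, -0.027, 0.996, -0.02], TCP at [228.885, -608.383, 231.313] pointing down, gripper open.
Joint ranges: [-3.06, 3.06], [-0.37, 2.12], [-1.25, 1.32], [0.18, 2.47], [-1.1, 4.24], [0.23, 1.98], [-2.94, 2.94]. Speed limits (rad/s): [2.57, 2.57, 3.14, 3.14, 3.14, 3.14, 3.14].

## Interface

Orientations are given as [roll, pitch, yaw] about the fixed x, y, z axes, in that order (R = Rz(yaw) Ry(pitch) Rx(roll)).
In Python, from cell import ctrl gives the robot as it stands.
- The arm moves only by the shell command python3 -m handwheel 'ROWS'. ROWS is JSON, a list of rows, each a list of 3 entries, a list of its own where there are three numbers: the turn, a rotation vector about the tool's x, y, z in degrees, then the shift along the tool's x, y, z in m, then the closure, from 0 (fully open) to 1 (shut). A call has 1 to 5 rows; each row shifts and turns the commanded pose from where the row before left it, along the tool's axes as they then stand; what a row does not reach is not made up. A row lasts 1/12 s, in which the tool goes at most 41.7 mm and 7.16 degrees, less where a joint would pass 70% of its speed; a pose out of reach is approached as far as the arm can. A call is refused whole if a number of a shift passes 0.0417 or a number of a turn 7.16, either way. A call with a gripper value outside its range is refused whole. The fingers move at their own pace and stop on an object; the grip force is fixed at half the most. Time passes only in rows, so rows that do not move let the fingers close. It gives the time, the measured TCP pose, the force, the opening and the grip force at its end, in the units of the state.
- ctrl.read_state(): the state, without advancing time (a new reading comes with each control period).
- ctrl.get_image(name): name is "scene" or "top"; returns a dict with "pixels" (400x640x3 uint8, red, green, blue), "fx", "fy", "cx", "cy" (pixels), "pose" (4x4, takes a point from camera to world coordinates). Camera axes: x right, y up, looking along -z (the intrinsics and any distortion apply to the point x, -y, -z); pixel columns grow to the right and rows downward; lengths in mm; the calibration is good to about 2 mm. A picture is of the moment at which its call begins. There is no depth.
- ctrl.finish_job(): hands the job in; it is judged then, once.
The state is a dict: "clock": time; "qpos": joint angles; "qd": joint speeds; "tau": joint torques, N m; "eef_pos": TCP position; "tool_rot": TCP orientation; "force": force on the tool from outside, world axes, zero at the start; "torque": the same for the moment, N m; "width": finger opening in mm; "gripper_force": force on a finger pad.
Only numpy, scipy, OpenCV 4.12 (cv2) and the standard library are available. Lean on these libraries where they do the work, as an engineer would, in place of code of your own. Each camera call takes 0.05 s, during which the arm holds its last target. There are 200 camera calls.

## Task

First set the loose red lid gently (do not drop it) onto the open jar on the dark metal carrier, so that it sits seated and level, and let go of it. Then pick the carrier up by its blue handle and, keeping it near level so that the loose ball stays in its pocket and the lid stays on, bring it over the scanner's window and hold it there level and still, centred and lined up lengthways with the window a few centimetres above the glass. Finish while still holding it up; touch neither the scanner nor the other things on the bench.

Things in the scene. Friction and masses are not known exactly. Their poses are not given: they have to be found in the camera images.
- carrier: Loose dark metal carrier, about 0.4 kg (0.55 kg with lid and ball): a flat plate 110 mm (its x) by 200 mm (its y) and 8 mm thick, standing on the bench. Origin: centre of its underside, z up. On it, fixed: an open steel jar at y = +62 mm, a black ball pocket at y = -62 mm, and between them in the middle an upright handle. When the lid is on the jar the lid's knob top is 68 mm above the carrier's underside, and the carrier is balanced within a few mm about the handle.
- handle (a point): Centre of the carrier's blue handle block, 112 mm above the carrier's underside. The block is 44 mm along the carrier's x, 14 mm thick along its y and 36 mm high (94 to 130 mm above the underside), on a stem 26 by 12 mm; pinch it across its thickness (fingers closing along the carrier's y).
- jar_rim (a point): Centre of the jar's mouth, level with the rim, 38 mm above the carrier's underside, 62 mm from the handle's centre plane. Jar outside diameter 60 mm, inside 54 mm, 30 mm high. Axes as the carrier's.
- pocket (a point): Where the ball's centre is when it sits in the middle of the pocket: 22 mm above the carrier's underside (14 mm above the plate). The pocket is a black ring 38 mm outside, 28 mm inside and only 3 mm high, so that the ball can roll about 5 mm any way before the ring stops it; it rolls out if the carrier is tipped or jerked strongly.
- ball_center (a point): Centre of the loose brass-coloured ball, 28 mm diameter, 90 g.
- lid: Loose red lid, 60 g, standing upright on the bench. Origin: centre of its underside, z up. From below: a centring plug 48 mm in diameter (42 mm at its tapered foot) and 5 mm deep, a disc 64 mm in diameter from 5 to 9 mm, and a round knob 18 mm in diameter from 9 to 35 mm. Seated on the jar, the disc rests on the rim, so the origin lies 5 mm below the rim's level.
- scanner: Code scanner, fixed to the bench: a white box 140 mm (x) by 220 mm (y), 40 mm high, with a black frame 112 by 202 mm on top around a green glass window. Origin: centre of its underside.
- window (a point): Centre of the scanner's window, on the glass, 44 mm above the bench. Axes as the scanner's: the window is 92 mm along x and 182 mm along y (its length). Either way round of the carrier will do.
- tip_box: Bystander: red tip box 85 by 120 mm, 47 mm high, loose. Origin: centre of its underside.
- reagent: Bystander: white reagent jar with orange cap, 56 mm diameter, 95 mm high, loose. Origin: centre of its underside.
- spare_cup: Bystander: small clear open cup, 52 mm across the mouth, 45 mm high, loose, standing on the bench (not the jar to be closed). Origin: centre of its underside.

How it is judged (in metres and radians):
On the way, in this order (a step that is already met when the one before it is completed fails the run):
1. the lid is seated level on the jar and let go, with the carrier still on the bench and the ball in its pocket (horizontal distance between lid and jar_rim below 0.006 m and z of lid in the frame of jar_rim between -0.0075 and -0.0025 m and angle between the z axis of lid and the z axis of carrier, either way round below 0.08 rad and distance between ball_center and pocket below 0.01 m and contact force between the fingers and lid below 0.05 N and height (world z) of carrier below 0.008 m), for 0.3 s.
2. the carrier is lifted clear of the bench with the lid on and the ball in its pocket (horizontal distance between lid and jar_rim below 0.006 m and z of lid in the frame of jar_rim between -0.0075 and -0.0025 m and angle between the z axis of lid and the z axis of carrier, either way round below 0.08 rad and distance between ball_center and pocket below 0.01 m and height (world z) of carrier above 0.03 m and contact force between the fingers and carrier above 1 N), for 0.2 s.
At the end, for the whole second after the job is handed in: The gripper holds the carrier still, level (0.1 rad), 10 to 80 mm above the glass, centred on the window (25 mm) and lined up with it (0.2 rad), not touching the scanner; lid seated on the jar (6 mm off centre, 2.5 mm in height, 0.08 rad), untouched; ball in its pocket (10 mm) (horizontal distance between lid and jar_rim below 0.006 m and z of lid in the frame of jar_rim between -0.0075 and -0.0025 m and angle between the z axis of lid and the z axis of carrier, either way round below 0.08 rad and distance between ball_center and pocket below 0.01 m and contact force between the fingers and lid below 0.05 N and contact force between the fingers and carrier above 1 N and contact force between carrier and scanner below 0.05 N and z of carrier in the frame of window between 0.01 and 0.08 m and horizontal distance between carrier and window below 0.025 m and angle between the y axis of carrier and the y axis of scanner, either way round below 0.2 rad and angle between carrier's own z axis and vertical below 0.1 rad and linear speed of carrier below 0.03 m/s and angular speed of carrier below 0.2 rad/s); the arm keeps its last pose, push and grip.
It fails at once if the ball leaves its pocket (distance between ball_center and pocket above 0.02 m).
It fails at once if the carrier is tipped more than 0.35 rad (angle between carrier's own z axis and vertical above 0.35 rad).
It fails at once if the lid is dropped (falls faster than 0.5 m/s with no finger on it, carrier still on the bench) (linear speed of lid above 0.5 m/s and contact force between the fingers and lid below 0.05 N and height (world z) of carrier below 0.02 m).
It fails at once if the scanner is touched (over 1 N) (contact force between scanner and anything else above 1 N).
It fails at once if a bystander is moved more than 15 mm (distance of any of tip_box, reagent, spare_cup from where it was at the start of the episode above 0.015 m).
It also fails if it takes over 72 s, if anything falls off the work surface, if the arm or the gripper's body presses on something with over 40 N, if the wrist force passes 120 N, or if a joint passes its speed limit or range.

## Working session

There is one attempt and no reset: what is moved stays moved. The work goes in short steps, Python scripts to look and compute and a shell command to move; the robot and the scene stay as the last step left them, time stands still between calls to the robot, and variables do not carry over. Pictures are saved under pics/ and viewed, at most 11 in all, crops included, and the job is handed in when it is done.

```bash
mkdir -p pics; ls; cat > h.py <<'E'
import numpy as np, cv2
from cell import ctrl
from scipy.spatial.transform import Rotation as R
def ray(im,u,v):
    P=np.array(im["pose"]); d=np.array([(u-im["cx"])/im["fx"],-(v-im["cy"])/im["fy"],-1.])
    return P[:3,3],P[:3,:3]@d
def onz(im,u,v,z):
    o,d=ray(im,u,v); return o+d*(z-o[2])/d[2]
def proj(im,p):
    P=np.array(im["pose"]); c=P[:3,:3].T@(np.array(p)-P[:3,3]); return im["cx"]+im["fx"]*c[0]/-c[2], im["cy"]-im["fy"]*c[1]/-c[2]
def shot(n,f=None):
    im=ctrl.get_image(n)
    if f: cv2.imwrite("pics/"+f,np.array(im["pixels"])[:,:,::-1])
    return im
E
python3 - <<'E'
from h import *
s=ctrl.read_state();print(s)
for n in("top","scene"):
    im=shot(n,n+"0.png");print({k:v for k,v in im.items() if k!="pixels"})
E
```

```text
pics
{'clock': 0.0, 'qpos': array([ 1.14517151,  0.62935031,  0.03842404,  1.51838299, -0.02699261,
        0.99630136, -0.01998391]), 'qd': array([ 3.86683491e-04,  9.87250146e-04,  5.26899504e-04,  2.97019823e-05,
        1.17078897e-03, -2.86556533e-04, -3.82962088e-04]), 'tau': array([-6.34006283e-04, -5.63392425e+01,  1.22633826e+00, -1.93441343e+01,
        1.10026274e-02,  1.05897576e-02, -3.35395221e-06]), 'eef_pos': array([ 228.6823841 , -607.76534399,  230.38126712]), 'tool_rot': array([-3.13966827e+00,  2.16480810e-05,  3.59859107e-01]), 'force': array([ 0.66873122, -0.73210795, -0.20830235]), 'torque': array([ 0.01749261, -0.04027682, -0.02746064]), 'gripper_force': 0.0, 'width': 85.24982206567572}
{'fx': 361.21492150773565, 'fy': 361.21492150773565, 'cx': 317.95419451115293, 'cy': 205.96182689041825, 'pose': array([[-5.06181879e-03,  9.91702227e-01, -1.28456496e-01,
         4.63932003e+02],
       [-9.99939369e-01, -3.76338952e-03,  1.03486406e-02,
        -6.76181048e+00],
       [ 9.77933814e-03,  1.28501091e-01,  9.91661149e-01,
         8.98101357e+02],
       [ 0.00000000e+00,  0.00000000e+00,  0.00000000e+00,
         1.00000000e+00]])}
{'fx': 471.4816373578285, 'fy': 471.4816373578285, 'cx': 315.79316088136716, 'cy': 201.531055871365, 'pose': array([[ 8.44397485e-01, -3.09510828e-01,  4.37259573e-01,
         1.04220897e+03],
       [ 5.35706497e-01,  4.82688967e-01, -6.92841908e-01,
        -7.46577079e+02],
       [ 3.38170067e-03,  8.19276760e-01,  5.73388311e-01,
         7.09500801e+02],
       [ 0.00000000e+00,  0.00000000e+00,  0.00000000e+00,
         1.00000000e+00]])}
```

View pics/top0.png

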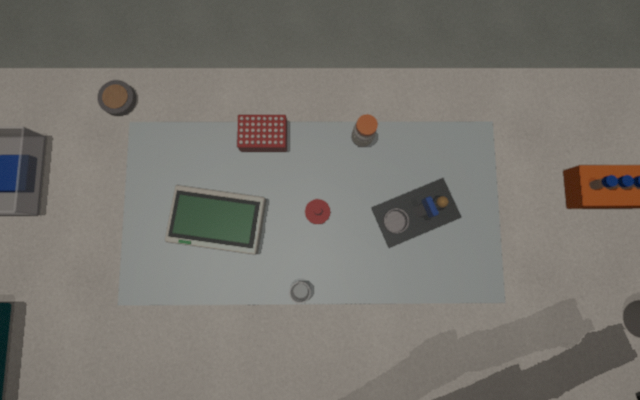

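View pics/scene0.png

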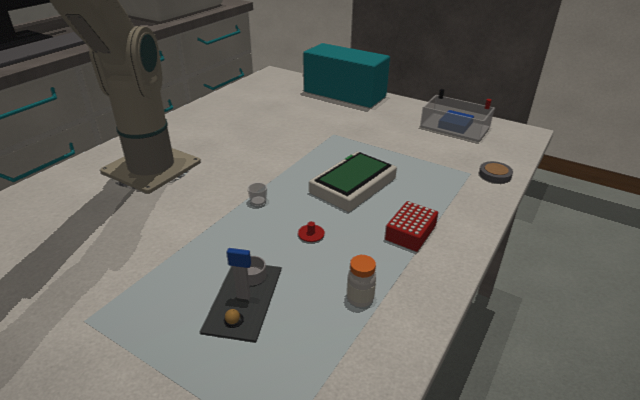

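Top view: lid (318,211), scanner centre (215,220), carrier with jar (396,221), handle (430,206), ball (442,202); tip box (262,132), reagent (366,127), cup (301,290). The scene view shows the same objects: blue handle (239,257), lid knob (311,228).

```bash
cat >> h.py <<'E'
def comp(mask,u,v,r=40):
    n,l,st,c=cv2.connectedComponentsWithStats(mask.astype(np.uint8))
    k=[i for i in range(1,n) if st[i,4]>15 and np.hypot(*(c[i]-[u,v]))<r]
    if not k: return None,None
    k=max(k,key=lambda i:st[i,4]); return c[k],(l==k)
def hsv(im): return cv2.cvtColor(np.array(im["pixels"]),cv2.COLOR_RGB2HSV)
def tri(a,ua,b,ub):
    o1,d1=ray(a,*ua);o2,d2=ray(b,*ub)
    t=np.linalg.lstsq(np.c_[d1,-d2],o2-o1,rcond=None)[0]
    p,q=o1+t[0]*d1,o2+t[1]*d2; return (p+q)/2,np.linalg.norm(p-q)
E
python3 - <<'E'
from h import *
t=shot("top");s=shot("scene");T=hsv(t);S=hsv(s)
red=lambda H:((H[...,0]<8)|(H[...,0]>172))&(H[...,1]>130)&(H[...,2]>50)
blue=lambda H:(H[...,0]>105)&(H[...,0]<125)&(H[...,1]>130)&(H[...,2]>50)
org=lambda H:(H[...,0]>=8)&(H[...,0]<22)&(H[...,1]>110)&(H[...,2]>60)
# lid outer disc (z~7) 
for im,H,uv,n in((t,T,(318,211),'top'),(s,S,(311,233),'scene')):
    c,m=comp(red(H),*uv); print(n,'lid',c,m.sum())
    ys,xs=np.nonzero(m); print(' bbox',xs.min(),xs.max(),ys.min(),ys.max())
    if n=='top':
        k=cv2.findContours(m.astype(np.uint8),0,1)[0][0]; e=cv2.fitEllipse(k);print(' ell',e,onz(im,*e[0],8))
    else:
        # disc: widest row band
        print(' disc ctr ~', onz(im,(xs.min()+xs.max())/2, np.mean(ys[(xs==xs.min())|(xs==xs.max())]),8))
ct,mt=comp(blue(T),430,206,15);cs,ms=comp(blue(S),239,257,15)
p,r=tri(t,ct,s,cs);print('handle',ct,cs,p,r,mt.sum(),ms.sum())
ct,mt=comp(org(T),442,202,10);cs,ms=comp(org(S),233,317,10)
p,r=tri(t,ct,s,cs);print('ball',ct,cs,p,r, onz(t,*ct,22),onz(s,*cs,22))
# carrier dark plate quad
d=(T[...,2]<75); c,m=comp(d,416,212,25)
k=max(cv2.findContours(m.astype(np.uint8),0,1)[0],key=cv2.contourArea)
b=cv2.minAreaRect(cv2.convexHull(k)); q=cv2.boxPoints(b); w=np.array([onz(t,*x,8)[:2] for x in q]); print('carrier',b,'\n',w,np.linalg.norm(w-np.roll(w,1,0),axis=1),w.mean(0))
for i in range(2):
    e=w[i+1]-w[i]; print(' ang',np.degrees(np.arctan2(e[1],e[0])))
# window green
g=(T[...,0]>45)&(T[...,0]<90)&(T[...,1]>80); c,m=comp(g,215,220,25)
k=max(cv2.findContours(m.astype(np.uint8),0,1)[0],key=cv2.contourArea)
b=cv2.minAreaRect(k); q=cv2.boxPoints(b); w=np.array([onz(t,*x,44)[:2] for x in q]); print('window',b,'\n',w,np.linalg.norm(w-np.roll(w,1,0),axis=1),w.mean(0))
for i in range(2):
    e=w[i+1]-w[i]; print(' ang',np.degrees(np.arctan2(e[1],e[0])))
print('others tipbox',onz(t,262,132,47),'reag',onz(t,366,126,95),'cup',onz(t,301,290,25))
for u in((396,221),): print('jar rough',onz(t,*u,38))
x=cv2.resize(np.array(t["pixels"])[150:270,360:480,::-1],(600,600),interpolation=cv2.INTER_CUBIC);cv2.imwrite("pics/c1.png",x)
E
```

```text
top lid [317.07297297 211.15135135] 370
 bbox 306 328 200 222
 ell ((317.2447814941406, 211.31771850585938), (21.740699768066406, 22.14128875732422), 114.26249694824219) [565.8454483 -14.2233202   8.       ]
scene lid [310.85175202 232.4097035 ] 371
 bbox 298 323 222 241
 disc ctr ~ [565.82918634 -14.68556856   8.        ]
handle [431.75       205.86904762] [238.63760218 257.45776567] [ 565.30636527 -263.19052191  116.64720033] 2.343374403877603 84 367
ball [442.17948718 201.25641026] [231.82080925 315.85549133] [ 587.60461153 -320.54267473   24.27303413] 0.005436741054022302 [ 587.92426642 -321.36072507   22.        ] [ 586.09890663 -319.12791667   22.        ]
carrier ((415.8363342285156, 212.20388793945312), (43.320884704589844, 78.38848876953125), 67.06790161132812) 
 [[ 574.80405355 -148.71425722]
 [ 651.65918535 -332.76186428]
 [ 550.53136093 -369.81367277]
 [ 476.01785292 -187.80996761]] [106.24117848 199.44982563 107.70177986 196.6662441 ] [ 563.25311319 -259.77494047]
 ang -67.3354194778115
 ang -159.8778783796079Traceback (most recent call last):
  File "<stdin>", line 27, in <module>
AttributeError: 'NoneType' object has no attribute 'astype'
```

```bash
python3 - <<'E'
from h import *
t=shot("top");T=hsv(t);s=shot("scene")
print('HSV win',T[220,215],T[205,215],'frame',T[220,172:180].tolist(),'mat',T[260,215])
g=(T[...,0]>45)&(T[...,0]<90)&(T[...,1]>70); g[:, :160]=0;g[:,270:]=0;g[:180]=0;g[240:]=0 if False else g[240:]
c,m=comp(g,215,220,30);print(c, m.sum() if m is not None else 0)
if m is not None:
    m=cv2.morphologyEx(m.astype(np.uint8),cv2.MORPH_OPEN,np.ones((3,3)))
    k=max(cv2.findContours(m,0,1)[0],key=cv2.contourArea)
    b=cv2.minAreaRect(k); q=cv2.boxPoints(b); w=np.array([onz(t,*x,44)[:2] for x in q]); print('window',b,'\n',w,np.linalg.norm(w-np.roll(w,1,0),axis=1),w.mean(0))
    for i in range(2):
        e=w[i+1]-w[i]; print(' ang',np.degrees(np.arctan2(e[1],e[0])))
print('others tipbox',onz(t,262,132,47),'reag',onz(t,366,126,95),'cup',onz(t,301,290,25),'jar rough',onz(t,396,221,38))
# overlay prediction
c=np.array([563.5,-260.5]);a=np.radians(111.7);Y=np.array([np.cos(a),np.sin(a)])
j=[*(c+62*Y),38]; hh=[*c,130]
print('pred jar',j,proj(t,j),proj(s,j),'handle top',proj(t,hh),proj(s,hh))
out=[]
for im,(u0,v0),n in((t,(360,150),120),(s,(180,220),120)):
    x=np.array(im["pixels"])[v0:v0+n,u0:u0+n,::-1]; x=cv2.resize(x,(480,480),interpolation=cv2.INTER_CUBIC);f=480/n
    r=[((proj(im,[j[0]+30*np.cos(q),j[1]+30*np.sin(q),38])-np.array([u0,v0])+.5)*f).astype(int) for q in np.linspace(0,6.3,40)]
    cv2.polylines(x,[np.array(r)],True,(0,255,0),1)
    X=np.array([Y[1],-Y[0]])
    r=[((np.array(proj(im,[*(c+X*p+Y*q),130]))-[u0,v0]+.5)*f).astype(int) for p,q in((22,7),(-22,7),(-22,-7),(22,-7))]
    cv2.polylines(x,[np.array(r)],True,(0,255,255),1); 
    r=[((np.array(proj(im,[*(c+X*p+Y*q),8]))-[u0,v0]+.5)*f).astype(int) for p,q in((55,100),(-55,100),(-55,-100),(55,-100))]
    cv2.polylines(x,[np.array(r)],True,(255,0,255),1); out.append(x)
cv2.imwrite("pics/c1.png",cv2.resize(np.hstack(out),(800,400)))
E
```

```text
HSV win [61 64 91] [63 67 88] frame [[40, 14, 53], [40, 14, 53], [58, 46, 67], [62, 59, 78], [63, 66, 85], [61, 65, 86], [61, 65, 86], [61, 62, 86]] mat [ 45   7 145]
None 0
others tipbox [756.44567466 119.80065922  47.        ] reag [ 753.90538371 -127.14204478   95.        ] cup [376.76882948  25.24056818  25.        ] jar rough [ 538.3458069  -202.35214287   38.        ]
pred jar [np.float64(540.5757010490225), np.float64(-202.89378056488852), 38] (np.float64(396.195148641611), np.float64(220.07040734359225)) (np.float64(251.10952731097535), np.float64(265.1863034389661)) handle top (np.float64(432.16309488001394), np.float64(205.49940016788176)) (np.float64(237.54026439855213), np.float64(250.90386044325993))
```

View pics/c1.png

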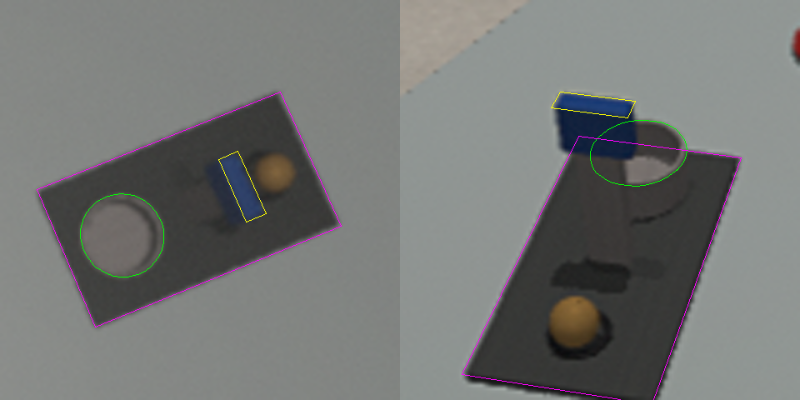

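Overlay: predicted plate, jar rim (top crop ring) and handle top match both views within ~2 mm, so the carrier is at (563.5, -260.5) with +y at 111.7°. Now turning, heading for the lid, then measuring the window.

```bash

python3 -m handwheel '[[[0,0,-7],[0,0,0],0],[[0,0,-7],[0,0,0],0],[[0,0,-7],[0,0,0],0],[[0,0,-7],[0,0,0],0],[[0,0,-7],[0,0,0],0]]' >/dev/null
python3 -m handwheel '[[[0,0,-7],[0,0,0],0],[[0,0,-7],[0,0,0],0],[[0,0,-7],[0,0,0],0],[[0,0,-7],[0,0,0],0],[[0,0,-7],[0,0,0],0]]' >/dev/null
python3 -m handwheel '[[[0,0,-7],[0,0,0],0],[[0,0,-7],[0,0,0],0],[[0,0,-7],[0,0,0],0],[[0,0,0],[0,0,0],0]]'
python3 -m handwheel '[[[0,0,0],[0.021,0.0266,0],0],[[0,0,0],[0.021,0.0266,0],0],[[0,0,0],[0.021,0.0266,0],0],[[0,0,0],[0.021,0.0266,0],0],[[0,0,0],[0.021,0.0266,0],0]]'
python3 -m handwheel '[[[0,0,0],[0.021,0.0266,0],0],[[0,0,0],[0.021,0.0266,0],0],[[0,0,0],[0.021,0.0266,0],0],[[0,0,0],[0.021,0.0266,0],0],[[0,0,0],[0.021,0.0266,0],0]]' >/dev/null
python3 -m handwheel '[[[0,0,0],[0.021,0.0266,0],0],[[0,0,0],[0.021,0.0266,0],0],[[0,0,0],[0.021,0.0266,0],0],[[0,0,0],[0.021,0.0266,0],0],[[0,0,0],[0.021,0.0266,0],0]]' >/dev/null
python3 -m handwheel '[[[0,0,0],[0.021,0.0266,0],0],[[0,0,0],[0.021,0.0266,0],0],[[0,0,0],[0.021,0.0266,0],0],[[0,0,0],[0.021,0.0266,0],0],[[0,0,0],[0,0,0],0]]'
cat >> h.py <<'E'
def goto(p,yaw_deg=None):
    s=ctrl.read_state(); r=R.from_euler('xyz',s['tool_rot']); d=r.inv().apply(np.array(p)-s['eef_pos'])
    print('clock',s['clock'],'pos',s['eef_pos'].round(1),'rpy',np.degrees(s['tool_rot']).round(2),'w',round(s['width'],1),'F',s['force'].round(1),'g',round(s['gripper_force'],1))
    print('tool shift mm',d.round(1))
    if yaw_deg is not None:
        print('turn deg',np.degrees((r.inv()*R.from_euler('xyz',[np.pi,0,np.radians(yaw_deg)])).as_rotvec()).round(2))
E
python3 - <<'E'
from h import *
goto([565.8,-14.4,13],111.7)
t=ctrl.get_image("top");T=hsv(t)
g=(T[...,0]>50)&(T[...,0]<75)&(T[...,1]>40); 
c,m=comp(g,215,220,30);print(c)
k=max(cv2.findContours(m.astype(np.uint8),0,1)[0],key=cv2.contourArea)
b=cv2.minAreaRect(k); q=cv2.boxPoints(b); w=np.array([onz(t,*x,44)[:2] for x in q]); print('window',w.round(1),np.linalg.norm(w-np.roll(w,1,0),axis=1),w.mean(0))
for i in range(2):
    e=w[i+1]-w[i]; print(' ang',np.degrees(np.arctan2(e[1],e[0])))
E
```

```text
clock: 1.47
eef_pos: [228.6, -608.4, 231.1]
tool_rot: [3.141, -0.0, 1.951]
force: [-0.0, 1.1, -0.4]
width: 85.4
gripper_force: 0.0
clock: 1.88
eef_pos: [314.3, -460.4, 231.4]
tool_rot: [3.141, 0.0, 1.944]
force: [-0.2, -0.0, 0.7]
width: 85.3
gripper_force: 0.0
clock: 3.13
eef_pos: [555.3, -42.5, 232.0]
tool_rot: [3.135, -0.004, 1.954]
force: [-0.1, 0.8, 0.8]
width: 85.4
gripper_force: 0.0
clock 3.1333 pos [555.3 -42.5 232. ] rpy [179.62  -0.21 111.95] w 85.4 F [-0.1  0.8  0.8] g 0.0
tool shift mm [ 21.4  18.8 219.3]
turn deg [ 0.38 -0.21  0.25]
[213.66170635 218.67890212]
window [[512.3 327.5]
 [605.6 319. ]
 [579.1 134.4]
 [486.3 145.6]] [183.8165114   93.67326204 186.4314718   93.41581768] [545.83317599 231.62075582]
 ang -5.254579236879224
 ang -98.18179748474577
```

```bash

python3 -m handwheel '[[[0.3,-0.2,0],[0.0214,0.019,0.03],0],[[0,0,0],[0,0,0.035],0],[[0,0,0],[0,0,0.035],0],[[0,0,0],[0,0,0.035],0],[[0,0,0],[0,0,0.025],0]]'>/dev/null
python3 -m handwheel '[[[0,0,0],[0,0,0],0],[[0,0,0],[0,0,0],0]]'
python3 - <<'E'
from h import *
goto([565.8,-14.4,13],111.7)
im=shot("top");im2=shot("scene")
a=np.array(im["pixels"])[160:260,270:370,::-1];b=np.array(im2["pixels"])[170:270,260:360,::-1]
cv2.imwrite("pics/c2.png",cv2.resize(np.hstack([a,b]),(800,400),interpolation=cv2.INTER_CUBIC))
E
```

```text
clock: 3.77
eef_pos: [560.1, -25.9, 70.6]
tool_rot: [-3.133, 0.003, 1.946]
force: [0.5, 1.1, 0.2]
width: 85.4
gripper_force: 0.0
clock 3.7667 pos [560.1 -25.9  70.6] rpy [-179.54    0.18  111.47] w 85.4 F [0.5 1.1 0.2] g 0.0
tool shift mm [ 8.8 10.  57.5]
turn deg [-0.46  0.18 -0.23]
```

View pics/c2.png

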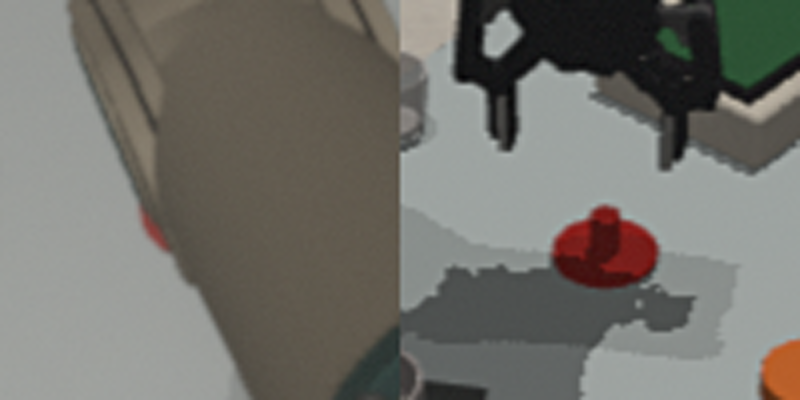

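The scene crop shows the open fingers about 45 mm above the knob, offset toward -y, which matches the measured offset.

```bash

python3 -m handwheel '[[[-0.3,0.2,0],[0.009,0.01,0.0],0],[[0,0,0],[0,0,0],0],[[0,0,0],[0,0,0],0]]'
python3 -m handwheel '[[[0,0,0],[0,0,0.01],0],[[0,0,0],[0,0,0.01],0],[[0,0,0],[0,0,0.01],0]]' >/dev/null
python3 -m handwheel '[[[0,0,0],[0,0,0],0]]'
python3 -m handwheel '[[[0,0,0],[0,0,0],0]]'
python3 - <<'E'
from h import *
goto([565.8,-14.4,13],111.7)
E
```

```text
clock: 4.12
eef_pos: [568.6, -11.6, 72.8]
tool_rot: [3.138, 0.0, 1.949]
force: [0.8, -0.5, 0.2]
width: 85.5
gripper_force: 0.0
clock: 4.45
eef_pos: [565.1, -13.4, 38.6]
tool_rot: [-3.137, -0.001, 1.948]
force: [-1.3, -1.2, -0.7]
width: 85.5
gripper_force: 0.0
clock: 4.53
eef_pos: [566.1, -13.1, 40.0]
tool_rot: [-3.139, -0.001, 1.948]
force: [-0.5, 0.5, 0.1]
width: 85.6
gripper_force: 0.0
clock 4.5333 pos [566.1 -13.1  40. ] rpy [-1.7986e+02 -5.0000e-02  1.1162e+02] w 85.6 F [-0.5  0.5  0.1] g 0.0
tool shift mm [-1.1 -0.6 27. ]
turn deg [-0.14 -0.05 -0.08]
```

```bash

python3 -m handwheel '[[[0,0,0],[-0.0015,0,0.01],0],[[0,0,0],[0,0,0.01],0],[[0,0,0],[0,0,0.006],0],[[0,0,0],[0,0,0],0]]'
python3 -m handwheel '[[[0,0,0],[0,0,0],0.3],[[0,0,0],[0,0,0],0.5],[[0,0,0],[0,0,0],0.6],[[0,0,0],[0,0,0],0.7],[[0,0,0],[0,0,0],0.8]]'
python3 -m handwheel '[[[0,0,0],[0,0,0],0.9],[[0,0,0],[0,0,0],1],[[0,0,0],[0,0,0],1],[[0,0,0],[0,0,0],1],[[0,0,0],[0,0,0],1]]'
```

```text
clock: 4.87
eef_pos: [566.4, -14.5, 13.5]
tool_rot: [-3.139, -0.001, 1.948]
force: [-0.4, -0.6, 0.4]
width: 85.0
gripper_force: 0.0
clock: 5.28
eef_pos: [567.9, -14.4, 15.6]
tool_rot: [3.141, 0.0, 1.948]
force: [-0.3, -0.1, -0.8]
width: 25.6
gripper_force: 0.0
clock: 5.7
eef_pos: [567.9, -14.4, 15.8]
tool_rot: [3.141, 0.0, 1.948]
force: [-1.3, -0.4, 5.7]
width: 15.8
gripper_force: 58.5
```

```bash

python3 -m handwheel '[[[0,0,0],[0,0,-0.008],1],[[0,0,0],[0,0,-0.015],1],[[0,0,0],[0,0,-0.025],1],[[0,0,0],[0,0,-0.03],1],[[0,0,0],[0,0,-0.03],1]]' >/dev/null
python3 -m handwheel '[[[0,0,0],[0,0,-0.02],1],[[0,0,0],[0,0,0],1],[[0,0,0],[0,0,0],1]]'
python3 - <<'E'
from h import *
goto([540.6,-202.9,130],111.7)
im2=shot("scene");S=hsv(im2)
b=np.array(im2["pixels"])[100:250,230:380,::-1]
cv2.imwrite("pics/c3.png",cv2.resize(b,(600,600),interpolation=cv2.INTER_CUBIC))
E
```

```text
clock: 6.37
eef_pos: [568.3, -14.5, 144.5]
tool_rot: [3.139, 0.001, 1.948]
force: [-0.7, -0.4, -0.2]
width: 15.5
gripper_force: 58.6
clock 6.3667 pos [568.3 -14.5 144.5] rpy [1.7987e+02 6.0000e-02 1.1160e+02] w 15.5 F [-0.7 -0.4 -0.2] g 58.6
tool shift mm [-164.9  -95.1   14.4]
turn deg [ 0.13  0.06 -0.1 ]
```

View pics/c3.png

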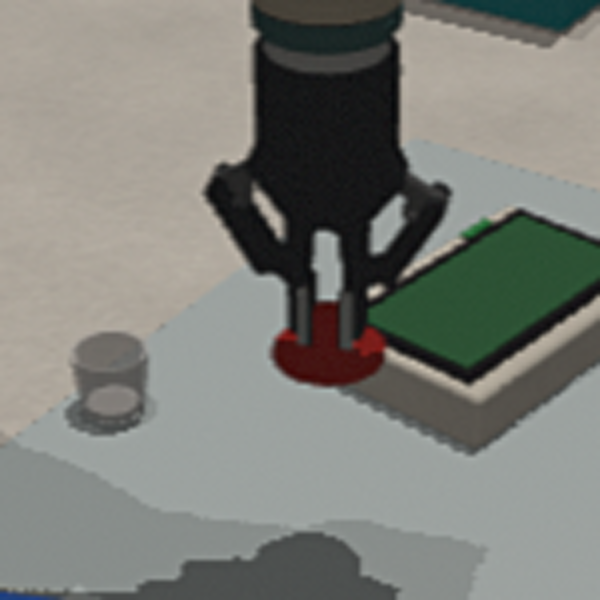

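The lid is held level in the fingers; disc centre about (312.6, 188) in the scene image. I'll work out its offset from the TCP.

```bash

python3 -m handwheel '[[[0,0,0],[-0.015,-0.009,0],1],[[0,0,0],[-0.025,-0.014,0],1],[[0,0,0],[-0.025,-0.014,0],1],[[0,0,0],[-0.025,-0.014,0],1],[[0,0,0],[-0.025,-0.014,0],1]]' >/dev/null
python3 -m handwheel '[[[0,0,0],[-0.02,-0.012,0],1],[[0,0,0],[-0.015,-0.01,0],1],[[0,0,0],[-0.01,-0.007,0],1],[[0,0,0],[0,0,0],1],[[0,0,0],[0,0,0],1]]'
python3 -m handwheel '[[[0,0,0],[0,0,0],1]]'
python3 - <<'E'
from h import *
goto([540.6,-202.9,60],111.7)
s=shot("scene");S=hsv(s);z=ctrl.read_state()['eef_pos'][2]-15.7+7
m=((S[...,0]<8)|(S[...,0]>172))&(S[...,1]>130)&(S[...,2]>30)
p=ctrl.read_state()['eef_pos'];u=proj(s,[p[0],p[1],z]);c,m=comp(m,*u,25)
ys,xs=np.nonzero(m);print('expect',np.round(u,1),'bbox',xs.min(),xs.max(),ys.min(),ys.max())
l,r=ys[xs<=xs.min()+1].mean(),ys[xs>=xs.max()-1].mean();uu=((xs.min()+xs.max())/2,(l+r)/2)
print('lid ctr',uu,onz(s,*uu,z))
b=np.array(s["pixels"])[180:300,190:310,::-1]
cv2.imwrite("pics/c4.png",cv2.resize(b,(600,600),interpolation=cv2.INTER_CUBIC))
E
```

```text
clock: 7.25
eef_pos: [538.6, -197.2, 142.3]
tool_rot: [-3.141, -0.002, 1.947]
force: [0.1, 0.5, 0.3]
width: 15.6
gripper_force: 58.6
clock: 7.33
eef_pos: [539.4, -195.7, 142.8]
tool_rot: [3.141, -0.002, 1.95]
force: [-0.4, 0.6, -0.7]
width: 15.8
gripper_force: 58.6
clock 7.3333 pos [ 539.4 -195.7  142.8] rpy [ 1.7998e+02 -1.0000e-01  1.1173e+02] w 15.8 F [-0.4  0.6 -0.7] g 58.6
tool shift mm [-7.3 -1.6 82.8]
turn deg [ 0.02 -0.1   0.03]
expect [249.4 226.7] bbox 235 265 213 236
lid ctr (np.float64(250.0), np.float64(225.84615384615384)) [ 538.91680351 -192.81478551  134.34363546]
```

View pics/c4.png

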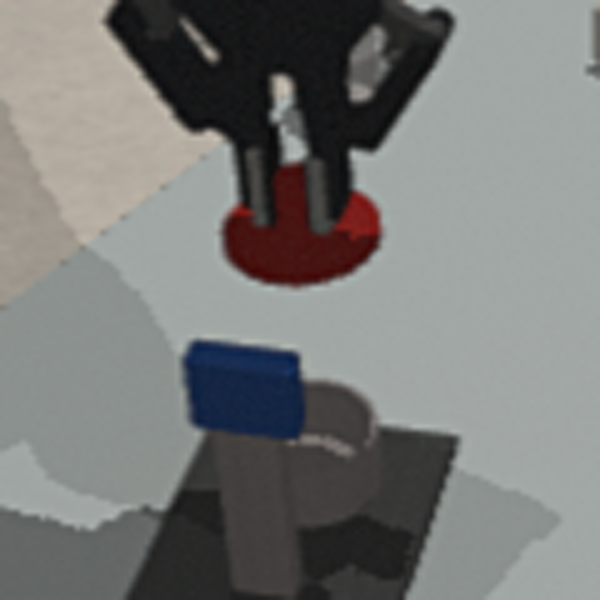

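```bash

python3 -m handwheel '[[[0,0,0],[-0.008,-0.001,0.01],1],[[0,0,0],[0,0,0.018],1],[[0,0,0],[0,0,0.018],1],[[0,0,0],[0,0,0.016],1],[[0,0,0],[0,0,0.01],1]]' >/dev/null
python3 -m handwheel '[[[0,0,0],[0,0,0.005],1],[[0,0,0],[0,0,0],1],[[0,0,0],[0,0,0],1]]'
python3 -m handwheel '[[[0,0,0],[0,0,0],1]]'
python3 - <<'E'
from h import *
goto([541.1,-204.2,48],111.7)
s=shot("scene");t=shot("top")
p=ctrl.read_state()['eef_pos']
tx=np.array([-.37,.929])
out=[]
for im,(u0,v0) in((s,(200,210)),(t,(350,180))):
    b=np.array(im["pixels"])[v0:v0+100,u0:u0+100,::-1]
    b=cv2.resize(b,(500,500),interpolation=cv2.INTER_CUBIC)
    for z,rr,cc,col in((38,30,[540.6,-202.9],(0,255,0)),(48+7,32,[540.6,-202.9],(0,255,255))):
        r=[((np.array(proj(im,[cc[0]+rr*np.cos(q),cc[1]+rr*np.sin(q),z]))-[u0,v0]+.5)*5).astype(int) for q in np.linspace(0,6.3,40)]
        cv2.polylines(b,[np.array(r)],True,col,1)
    out.append(b)
cv2.imwrite("pics/c5.png",cv2.resize(np.hstack(out),(800,400)))
E
```

```text
clock: 8.05
eef_pos: [541.7, -205.3, 66.4]
tool_rot: [3.141, 0.0, 1.949]
force: [0.2, 0.3, -0.7]
width: 15.6
gripper_force: 58.6
clock: 8.13
eef_pos: [542.0, -205.6, 67.0]
tool_rot: [3.14, 0.001, 1.948]
force: [0.6, -1.0, -1.0]
width: 15.8
gripper_force: 58.6
clock 8.1333 pos [ 542.  -205.6   67. ] rpy [1.7992e+02 5.0000e-02 1.1163e+02] w 15.8 F [ 0.6 -1.  -1. ] g 58.6
tool shift mm [ 1.6 -0.3 19. ]
turn deg [ 0.08  0.05 -0.07]
```

View pics/c5.png

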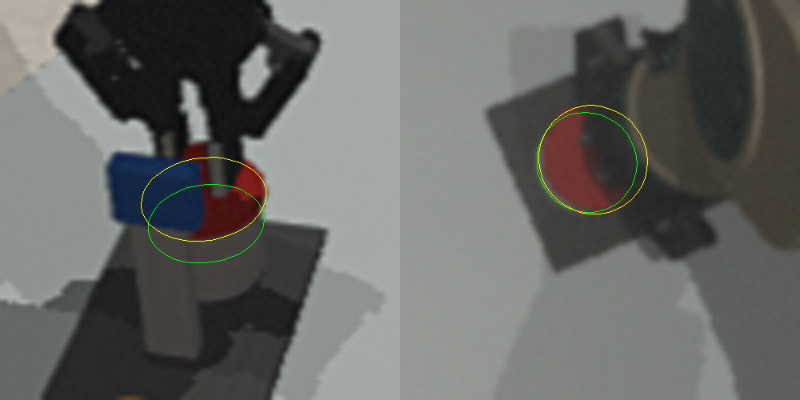

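Both crops show the lid's disc edges on the predicted outline over the jar (scene right edge and bottom, top left edge) within about 1 px. Lowering slowly.

```bash

python3 -m handwheel '[[[0,0,0],[0,0,0.004],1],[[0,0,0],[0,0,0.004],1],[[0,0,0],[0,0,0.003],1],[[0,0,0],[0,0,0.002],1],[[0,0,0],[0,0,0],1]]'
python3 -m handwheel '[[[0,0,0],[0,0,0.001],1],[[0,0,0],[0,0,0.001],1],[[0,0,0],[0,0,0],1]]'
python3 -m handwheel '[[[0,0,0],[0,0,0.001],1],[[0,0,0],[0,0,0],1],[[0,0,0],[0,0,0],1]]'
```

```text
clock: 8.65
eef_pos: [540.7, -205.5, 52.6]
tool_rot: [-3.141, -0.001, 1.948]
force: [-0.4, -0.5, -1.5]
width: 15.4
gripper_force: 58.6
clock: 8.9
eef_pos: [541.2, -205.6, 51.1]
tool_rot: [-3.142, -0.0, 1.948]
force: [-0.5, 0.5, -0.7]
width: 15.9
gripper_force: 58.6
clock: 9.15
eef_pos: [541.2, -205.6, 50.3]
tool_rot: [3.142, 0.0, 1.948]
force: [-0.2, 0.2, -1.3]
width: 15.6
gripper_force: 58.5
```

```bash

python3 -m handwheel '[[[0,0,0],[0,0,0.001],1],[[0,0,0],[0,0,0],1],[[0,0,0],[0,0,0],1]]'
python3 -m handwheel '[[[0,0,0],[0,0,0.0005],1],[[0,0,0],[0,0,0],1],[[0,0,0],[0,0,0],1]]' | sed -n 2,4p
python3 -m handwheel '[[[0,0,0],[0,0,0],1],[[0,0,0],[0,0,0],1]]' | sed -n 2,4p
```

```text
clock: 9.4
eef_pos: [541.2, -205.6, 49.2]
tool_rot: [-3.142, -0.0, 1.948]
force: [0.3, 0.4, -0.0]
width: 15.6
gripper_force: 58.5
eef_pos: [541.2, -205.6, 48.8]
tool_rot: [3.141, 0.0, 1.948]
force: [0.4, 0.4, 0.1]
eef_pos: [541.3, -205.6, 48.8]
tool_rot: [3.141, 0.0, 1.948]
force: [0.5, -0.9, 0.3]
```

```bash

python3 -m handwheel '[[[0,0,0],[0,0,0.0007],1],[[0,0,0],[0,0,0],1],[[0,0,0],[0,0,0],1]]' | sed -n 2,4p
python3 -m handwheel '[[[0,0,0],[0,0,0.0007],1],[[0,0,0],[0,0,0],1],[[0,0,0],[0,0,0],1]]' | sed -n 2,4p
```

```text
eef_pos: [541.3, -205.6, 48.8]
tool_rot: [3.141, 0.0, 1.948]
force: [-1.7, 0.0, 6.1]
eef_pos: [541.3, -205.6, 48.7]
tool_rot: [3.142, 0.001, 1.948]
force: [-3.5, 1.0, 12.6]
```

```bash

python3 -m handwheel '[[[0,0,0],[0,0,-0.0009],1],[[0,0,0],[0,0,0],1]]' | sed -n 2,4p
python3 -m handwheel '[[[0,0,0],[0,0,0],0.75],[[0,0,0],[0,0,0],0.7],[[0,0,0],[0,0,0],0.6],[[0,0,0],[0,0,0],0.5],[[0,0,0],[0,0,0],0.5]]'
python3 -m handwheel '[[[0,0,0],[0,0,0],0.5],[[0,0,0],[0,0,-0.005],0.5],[[0,0,0],[0,0,-0.015],0.5],[[0,0,0],[0,0,-0.03],0.5],[[0,0,0],[0,0,-0.04],0.5]]' 
python3 -m handwheel '[[[0,0,0],[0,0,-0.04],0],[[0,0,0],[0,0,-0.03],0],[[0,0,0],[0,0,0],0]]' 
python3 - <<'E'
from h import *
s=shot("scene");t=shot("top")
out=[]
for im,(u0,v0) in((s,(190,230)),(t,(360,160))):
    b=np.array(im["pixels"])[v0:v0+110,u0:u0+110,::-1]
    out.append(cv2.resize(b,(400,400),interpolation=cv2.INTER_CUBIC))
cv2.imwrite("pics/c6.png",np.hstack(out))
E
```

```text
eef_pos: [541.4, -205.6, 48.8]
tool_rot: [3.141, 0.001, 1.948]
force: [-1.2, 1.0, 6.0]
clock: 10.9
eef_pos: [541.1, -205.5, 48.0]
tool_rot: [-3.141, -0.0, 1.948]
force: [0.2, -0.9, -0.1]
width: 42.7
gripper_force: 0.0
clock: 11.32
eef_pos: [539.1, -205.0, 137.1]
tool_rot: [-3.137, -0.004, 1.948]
force: [0.9, -0.2, -0.4]
width: 43.0
gripper_force: 0.0
clock: 11.57
eef_pos: [545.3, -206.2, 215.2]
tool_rot: [3.132, 0.008, 1.948]
force: [1.0, 0.2, -0.3]
width: 77.0
gripper_force: 0.0
```

View pics/c6.png

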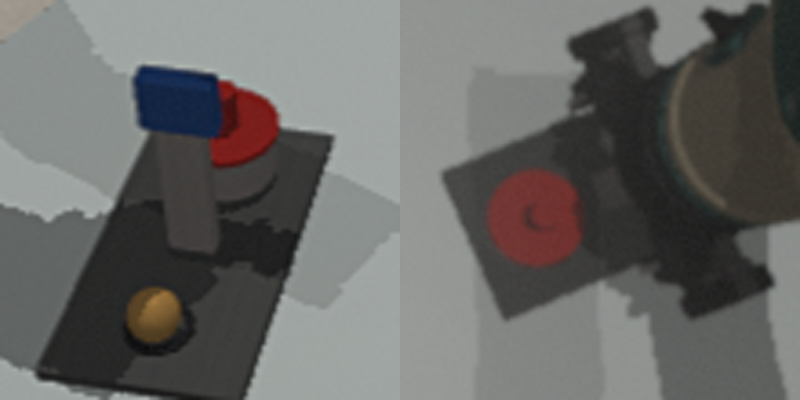

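Scene crop: lid seated level on the jar, ball in its pocket. Next: turn back 90° and go over the handle.

```bash

python3 -m handwheel '[[[0,0,6.92],[0,0,0],0],[[0,0,6.92],[0,0,0],0],[[0,0,6.92],[0,0,0],0],[[0,0,6.92],[0,0,0],0],[[0,0,6.92],[0,0,0],0]]' >/dev/null
python3 -m handwheel '[[[0,0,6.92],[0,0,0],0],[[0,0,6.92],[0,0,0],0],[[0,0,6.92],[0,0,0],0],[[0,0,6.92],[0,0,0],0],[[0,0,6.92],[0,0,0],0]]' >/dev/null
python3 -m handwheel '[[[0,0,6.92],[0,0,0],0],[[0,0,6.92],[0,0,0],0],[[0,0,6.92],[0,0,0],0],[[0,0,0],[0,0.03,0],0],[[0,0,0],[0,0.03,0],0]]' >/dev/null
python3 -m handwheel '[[[0,0,0],[0,0,0],0],[[0,0,0],[0,0,0],0],[[0,0,0],[0,0,0],0]]'
python3 -c "
from h import *
goto([563.5,-261,150],21.7)"
```

```text
clock: 13.17
eef_pos: [562.2, -260.5, 206.5]
tool_rot: [-3.139, 0.002, 0.378]
force: [0.5, 0.2, -0.5]
width: 85.1
gripper_force: 0.0
clock 13.1667 pos [ 562.2 -260.5  206.5] rpy [-1.7983e+02  1.3000e-01  2.1650e+01] w 85.1 F [ 0.5  0.2 -0.5] g 0.0
tool shift mm [ 1.2  1.2 56.5]
turn deg [-0.17  0.13 -0.05]
```

```bash

python3 -m handwheel '[[[0,0,0],[0.001,0.001,0.025],0],[[0,0,0],[0,0,0.025],0],[[0,0,0],[0,0,0.02],0],[[0,0,0],[0,0,0.015],0],[[0,0,0],[0,0,0],0]]'
python3 -m handwheel '[[[0,0,0],[0,0,0.015],0],[[0,0,0],[0,0,0.012],0],[[0,0,0],[0,0,0],0],[[0,0,0],[0,0,0],0]]'
python3 - <<'E'
from h import *
goto([563.5,-261,91],21.7)
s=shot("scene");t=shot("top")
out=[]
for im,(u0,v0) in((s,(190,210)),(t,(360,160))):
    b=np.array(im["pixels"])[v0:v0+110,u0:u0+110,::-1]
    out.append(cv2.resize(b,(400,400),interpolation=cv2.INTER_CUBIC))
cv2.imwrite("pics/c7.png",np.hstack(out))
E
```

```text
clock: 13.58
eef_pos: [561.7, -259.1, 119.5]
tool_rot: [-3.135, 0.005, 0.38]
force: [0.6, -0.2, -0.4]
width: 85.2
gripper_force: 0.0
clock: 13.92
eef_pos: [564.2, -261.2, 96.1]
tool_rot: [-3.14, 0.001, 0.378]
force: [1.2, -0.8, 0.9]
width: 85.3
gripper_force: 0.0
clock 13.9167 pos [ 564.2 -261.2   96.1] rpy [-1.7994e+02  5.0000e-02  2.1680e+01] w 85.3 F [ 1.2 -0.8  0.9] g 0.0
tool shift mm [-0.6 -0.5  5.1]
turn deg [-0.06  0.05 -0.02]
```

View pics/c7.png

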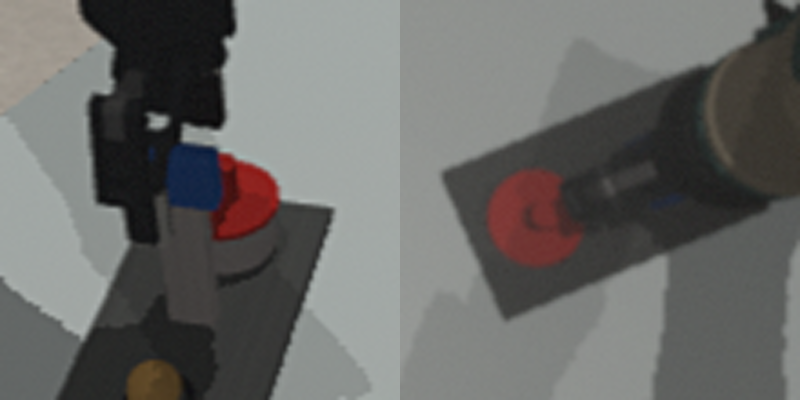

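```bash
python3 - <<'E'
from h import *
s=ctrl.get_image("scene")
r=R.from_euler('z',np.radians(21.7)); p=np.array([563.8,-261.2,96.])
f=400/110
for n,o in(('tip near',(0,49,-13)),('tip near +x',(11,49,-13)),('tip near -x',(-11,49,-13)),('tip far',(0,-49,-13)),('handle -x top near',(-22,7,-34)),('handle +x top near',(22,7,-34))):
    q=p+np.array(r.apply([o[0],-o[1],-o[2]])); print(n,q.round(),((np.array(proj(s,q))-[190,210]+.5)*f).round())
E
```

```text
tip near [ 582. -307.  109.] [147. 248.]
tip near +x [ 592. -303.  109.] [168. 251.]
tip near -x [ 572. -311.  109.] [125. 245.]
tip far [ 546. -216.  109.] [207. 122.]
handle -x top near [ 546. -276.  130.] [129. 155.]
handle +x top near [ 587. -260.  130.] [211. 166.]
```

Fingers straddle the handle, as the projected tip (147,248) confirms; closing now.

```bash

python3 -m handwheel '[[[0,0,0],[0.0015,0,0.005],0],[[0,0,0],[0,0,0],0],[[0,0,0],[0,0,0],0.3],[[0,0,0],[0,0,0],0.5],[[0,0,0],[0,0,0],0.6]]'
python3 -m handwheel '[[[0,0,0],[0,0,0],0.7],[[0,0,0],[0,0,0],0.74],[[0,0,0],[0,0,0],0.78],[[0,0,0],[0,0,0],0.81],[[0,0,0],[0,0,0],0.84]]'
python3 -m handwheel '[[[0,0,0],[0,0,0],0.87],[[0,0,0],[0,0,0],0.9],[[0,0,0],[0,0,0],0.95],[[0,0,0],[0,0,0],1],[[0,0,0],[0,0,0],1]]'
python3 -m handwheel '[[[0,0,0],[0,0,0],1],[[0,0,0],[0,0,0],1],[[0,0,0],[0,0,0],1]]'
```

```text
clock: 14.48
eef_pos: [566.1, -261.4, 91.4]
tool_rot: [3.141, -0.0, 0.378]
force: [-0.3, 0.1, 0.4]
width: 51.4
gripper_force: 0.0
clock: 14.9
eef_pos: [565.7, -260.1, 91.2]
tool_rot: [-3.14, 0.0, 0.379]
force: [-1.7, 2.8, 2.1]
width: 13.8
gripper_force: 10.8
clock: 15.32
eef_pos: [565.8, -260.2, 91.3]
tool_rot: [-3.14, 0.0, 0.379]
force: [-1.9, 5.9, 5.1]
width: 13.2
gripper_force: 59.5
clock: 15.57
eef_pos: [565.8, -260.2, 91.3]
tool_rot: [-3.14, 0.0, 0.379]
force: [-1.4, 4.9, 5.4]
width: 13.4
gripper_force: 59.5
```

```bash

python3 -m handwheel '[[[0,0,0],[0,0,-0.001],1],[[0,0,0],[0,0,-0.002],1],[[0,0,0],[0,0,-0.003],1],[[0,0,0],[0,0,-0.004],1],[[0,0,0],[0,0,-0.005],1]]' 
python3 -m handwheel '[[[0,0,0],[0,0,-0.006],1],[[0,0,0],[0,0,-0.006],1],[[0,0,0],[0,0,-0.006],1],[[0,0,0],[0,0,-0.006],1],[[0,0,0],[0,0,-0.006],1]]' 
python3 -m handwheel '[[[0,0,0],[0,0,-0.006],1],[[0,0,0],[0,0,-0.006],1],[[0,0,0],[0,0,-0.006],1],[[0,0,0],[0,0,-0.006],1],[[0,0,0],[0,0,-0.006],1]]' 
python3 -m handwheel '[[[0,0,0],[0,0,-0.005],1],[[0,0,0],[0,0,-0.004],1],[[0,0,0],[0,0,-0.002],1],[[0,0,0],[0,0,-0.001],1],[[0,0,0],[0,0,0],1]]' 
python3 - <<'E'
from h import *
s=shot("scene")
b=np.array(s["pixels"])[130:330,160:360,::-1]
cv2.imwrite("pics/c8.png",cv2.resize(b,(600,600),interpolation=cv2.INTER_CUBIC))
goto([545.8,231.6,221],-7.5)
E
```

```text
clock: 15.98
eef_pos: [565.7, -261.8, 106.1]
tool_rot: [-3.142, 0.001, 0.377]
force: [0.5, 0.7, -4.8]
width: 13.0
gripper_force: 58.5
clock: 16.4
eef_pos: [566.1, -261.4, 137.1]
tool_rot: [3.141, -0.0, 0.378]
force: [1.1, -0.5, -5.1]
width: 13.4
gripper_force: 58.4
clock: 16.82
eef_pos: [566.0, -261.3, 166.8]
tool_rot: [-3.142, 0.0, 0.378]
force: [0.2, 0.3, -5.3]
width: 13.4
gripper_force: 58.5
clock: 17.23
eef_pos: [566.0, -261.3, 178.4]
tool_rot: [3.142, -0.0, 0.378]
force: [0.7, -0.8, -6.1]
width: 13.2
gripper_force: 58.4
clock 17.2833 pos [ 565.9 -261.3  178.1] rpy [-1.7999e+02  1.0000e-02  2.1660e+01] w 13.1 F [-0.4  0.  -4.8] g 58.5
tool shift mm [ 163.2 -465.6  -42.8]
turn deg [-1.000e-02  1.000e-02  2.916e+01]
```

View pics/c8.png

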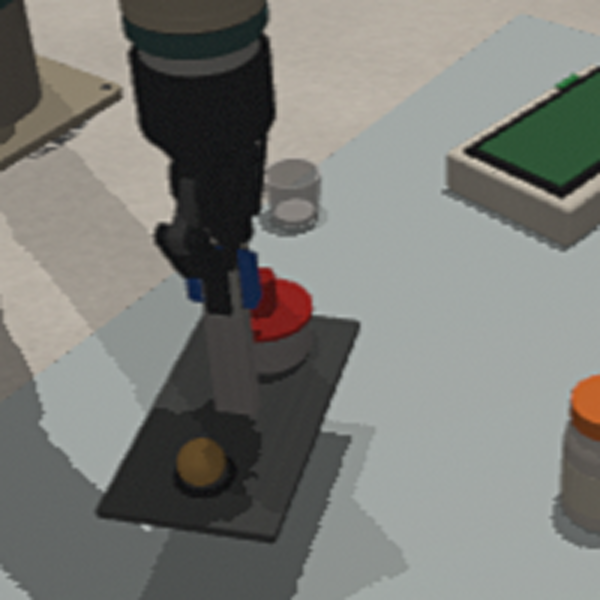

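Carrier is up and level, with the lid on and the ball in its pocket (200,465 in the crop). Turning to the window's yaw, then traversing smoothly.

```bash

python3 -m handwheel '[[[0,0,0.6],[0,0,0],1],[[0,0,1.2],[0,0,0],1],[[0,0,2],[0,0,0],1],[[0,0,2.4],[0,0,0],1],[[0,0,2.4],[0,0,0],1]]' >/dev/null
python3 -m handwheel '[[[0,0,2.4],[0,0,0],1],[[0,0,2.4],[0,0,0],1],[[0,0,2.4],[0,0,0],1],[[0,0,2.4],[0,0,0],1],[[0,0,2.4],[0,0,0],1]]' >/dev/null
python3 -m handwheel '[[[0,0,2.4],[0,0,0],1],[[0,0,2.4],[0,0,0],1],[[0,0,2],[0,0,0],1],[[0,0,1.2],[0,0,0],1],[[0,0,0.6],[0,0,0],1]]' >/dev/null
python3 -m handwheel '[[[0,0,0],[0,0,0],1],[[0,0,0],[0,0,0],1],[[0,0,0],[0,0,0],1]]'
python3 -m handwheel '[[[0,0,0],[0,-0.001,0],1],[[0,0,0],[-0.0005,-0.003,0],1],[[0,0,0],[-0.0009,-0.005,0],1],[[0,0,0],[-0.0014,-0.008,0],1],[[0,0,0],[-0.0019,-0.011,0],1]]' >/dev/null
python3 -m handwheel '[[[0,0,0],[-0.0024,-0.0138,0],1],[[0,0,0],[-0.0026,-0.0149,0],1],[[0,0,0],[-0.0026,-0.0149,0],1],[[0,0,0],[-0.0026,-0.0149,0],1],[[0,0,0],[-0.0026,-0.0149,0],1]]'
python3 -m handwheel '[[[0,0,0],[-0.0026,-0.0149,0],1],[[0,0,0],[-0.0026,-0.0149,0],1],[[0,0,0],[-0.0026,-0.0149,0],1],[[0,0,0],[-0.0026,-0.0149,0],1],[[0,0,0],[-0.0024,-0.0138,0],1]]' >/dev/null
python3 -m handwheel '[[[0,0,0],[-0.0019,-0.011,0],1],[[0,0,0],[-0.0014,-0.008,0],1],[[0,0,0],[-0.0009,-0.005,0],1],[[0,0,0],[-0.0005,-0.003,0],1],[[0,0,0],[0,-0.001,0],1]]' >/dev/null
python3 -m handwheel '[[[0,0,0],[0,0,0],1],[[0,0,0],[0,0,0],1],[[0,0,0],[0,0,0],1]]'
python3 - <<'E'
from h import *
goto([545.8,231.6,178],-7.5)
s=ctrl.get_image("scene");S=hsv(s)
org=(S[...,0]>=8)&(S[...,0]<22)&(S[...,1]>110)&(S[...,2]>60)
p=ctrl.read_state()['eef_pos'];q=p+R.from_euler('z',ctrl.read_state()['tool_rot'][2]).apply([0,-62,-87+22-4.5])
q[2]=p[2]-91.3+22;u=proj(s,q);print('ball expect',u,'seen',comp(org,*u,25)[0])
E
```

```text
clock: 18.78
eef_pos: [566.0, -261.4, 178.2]
tool_rot: [-3.142, 0.0, -0.131]
force: [-0.8, 0.5, -4.7]
width: 13.6
gripper_force: 58.4
clock: 19.62
eef_pos: [561.9, -155.6, 178.3]
tool_rot: [-3.141, 0.0, -0.13]
force: [0.2, -0.7, -6.0]
width: 13.6
gripper_force: 58.5
clock: 20.7
eef_pos: [557.9, -56.7, 178.2]
tool_rot: [3.141, -0.0, -0.133]
force: [0.5, -0.5, -5.0]
width: 13.3
gripper_force: 58.5
clock 20.7 pos [557.9 -56.7 178.2] rpy [ 1.7997e+02 -1.0000e-02 -7.6200e+00] w 13.3 F [ 0.5 -0.5 -5. ] g 58.5
tool shift mm [-5.030e+01 -2.841e+02  1.000e-01]
turn deg [ 0.03 -0.01 -0.12]
ball expect (np.float64(277.34035281730706), np.float64(218.68701707268625)) seen [277.57377049 216.5       ]
```

```bash

python3 -m handwheel '[[[0,0,0],[0,-0.001,0],1],[[0,0,0],[-0.0005,-0.003,0],1],[[0,0,0],[-0.0009,-0.005,0],1],[[0,0,0],[-0.0014,-0.008,0],1],[[0,0,0],[-0.0019,-0.011,0],1]]' >/dev/null
python3 -m handwheel '[[[0,0,0],[-0.0024,-0.0138,0],1],[[0,0,0],[-0.0028,-0.0149,0],1],[[0,0,0],[-0.0028,-0.0149,0],1],[[0,0,0],[-0.0028,-0.0149,0],1],[[0,0,0],[-0.0028,-0.0149,0],1]]' >/dev/null
python3 -m handwheel '[[[0,0,0],[-0.0028,-0.0149,0],1],[[0,0,0],[-0.0028,-0.0149,0],1],[[0,0,0],[-0.0028,-0.0149,0],1],[[0,0,0],[-0.0028,-0.0149,0],1],[[0,0,0],[-0.0028,-0.0149,0],1]]'
python3 -m handwheel '[[[0,0,0],[-0.0028,-0.0149,0],1],[[0,0,0],[-0.0028,-0.0149,0],1],[[0,0,0],[-0.0028,-0.0149,0],1],[[0,0,0],[-0.0028,-0.0149,0],1],[[0,0,0],[-0.0024,-0.0138,0],1]]' >/dev/null
python3 -m handwheel '[[[0,0,0],[-0.0019,-0.011,0],1],[[0,0,0],[-0.0014,-0.008,0],1],[[0,0,0],[-0.001,-0.0068,0],1],[[0,0,0],[-0.0009,-0.005,0],1],[[0,0,0],[-0.0005,-0.003,0],1]]' >/dev/null
python3 -m handwheel '[[[0,0,0],[0,-0.001,0],1],[[0,0,0],[0,0,0],1],[[0,0,0],[0,0,0],1],[[0,0,0],[0,0,0],1],[[0,0,0],[0,0,0],1]]'
python3 - <<'E'
from h import *
goto([545.8,231.6,178],-7.5)
s=shot("scene");t=shot("top")
a=cv2.resize(np.array(s["pixels"])[90:240,270:420,::-1],(400,400),interpolation=cv2.INTER_CUBIC)
b=cv2.resize(np.array(t["pixels"])[145:295,140:290,::-1],(400,400),interpolation=cv2.INTER_CUBIC)
cv2.imwrite("pics/c9.png",np.hstack([a,b]))
E
```

```text
clock: 22.0
eef_pos: [548.4, 125.4, 178.2]
tool_rot: [-3.141, 0.0, -0.13]
force: [-0.5, 0.1, -5.5]
width: 13.2
gripper_force: 58.5
clock: 23.25
eef_pos: [544.3, 232.1, 178.3]
tool_rot: [3.141, -0.0, -0.133]
force: [-0.3, 0.2, -5.0]
width: 13.3
gripper_force: 58.5
clock 23.25 pos [544.3 232.1 178.3] rpy [ 1.7999e+02 -1.0000e-02 -7.6000e+00] w 13.3 F [-0.3  0.2 -5. ] g 58.5
tool shift mm [1.6 0.3 0.3]
turn deg [ 0.01 -0.01 -0.1 ]
```

View pics/c9.png

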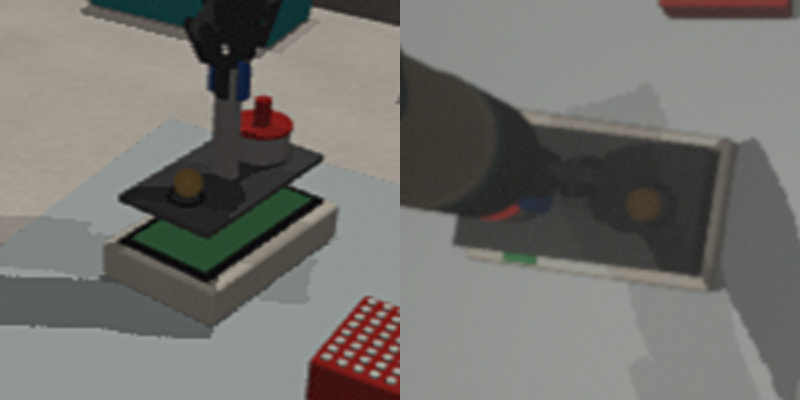

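Scene and top crops show the carrier level over the window, parallel to it and centred once parallax is allowed for, with the lid on and the ball in its pocket. Handing in.

```bash
python3 -c "
from cell import ctrl
print(ctrl.finish_job())"
```

```text
the job is handed in; nothing more can be done
None
```

The job is handed in (no verdict came back): the lid is seated on the jar, the ball is in its pocket, and the carrier is held level and still, centred and lined up about 43 mm above the scanner glass at about 23 s.

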